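# Spin-check a photometer filter wheel and stop it at its index

### The job

Check the filter wheel's bearing: flick the wheel with a fingertip so that it spins on its own, untouched, for at least three seconds and through more than one full turn. Then brake it while it is still running, with a fingertip, so that it stops in one go with its index tab at the pointer; after its run it must not come to rest anywhere else and be turned to the pointer afterwards. Lift the finger off, leaving the wheel standing there, the unit flat and where it was, and the other things on the bench alone.

Things in the scene. Friction and masses are not known exactly. Their poses are not given: they have to be found in the camera images.
- unit: Filter-wheel unit, loose on the bench, 3.1 kg in all: dark base plate 265 x 210 x 10 mm (x -125 to 140, y -105 to 105) on 8 mm rubber feet, carrying a flat wheel on a vertical axis. Origin: on the bench, on the wheel's axis. +x runs from the axis to the pointer. A motor 42 mm square (no belt yet) stands on the plate at x -98, y -78 mm, below the disc, top 48 mm above the bench.
- hub (a point): On the wheel's axis, at the disc's flat top, 58 mm above the bench. The disc is bare aluminium, 180 mm across, 6 mm thick; its top from 66 to 90 mm from the axis is a bare flat ring. A steel hub nut, 32 mm across, stands 11 mm above the disc at the centre. Pressed by a fingertip, the wheel stops within some hundredths of a second.
- pointer_tip (a point): Tip of the steel pointer, a 12 mm wide pointed blade fixed on the unit's plate just outside the wheel, directed at its axis; the tip is 107.5 mm from the axis, at the height of the disc's top. The pointer's upright reaches out to 131 mm from the axis; nothing of it is higher than the disc's top.
- tab (a point): Outer end of the index tab, the one flat tongue that sticks out of the wheel's rim: 16 mm wide, ending 104 mm from the axis, its top flush with the disc's. The point is on its centre line, at the top face, and turns with the wheel.
- cell0 (a point): Centre of the top of the round dark filter cell in line with the tab, 50 mm from the axis; turns with the wheel. There are three such cells, 120 degrees apart, 32 mm across, standing 14 mm above the disc (tops 72 mm above the bench), fixed on the wheel; between them three blanking discs lie flush (within 1 mm).
- wheel (a joint): Wheel angle, rad, anticlockwise from above positive, counting on through turns; either way of spinning will do. 0: tab opposite the pointer; tab at the pointer at +-pi, +-3 pi, +-5 pi... Starts at rest between -1.4 and 1.4. Coasting it loses about 0.12 rad/s per s plus 0.044 of its speed per s (+-25%): from 2.5 rad/s it runs on some 16 rad in 14 s.
- screwdriver_grip (a point): Bystander: middle of the handle of a 170 mm screwdriver with a black handle lying on the bench.
- spare_ring: Bystander: a dark steel retaining ring, 40 mm across, 10 mm high, lying on the bench; origin at the centre of its underside.
- oil_bottle: Bystander: a small white oil bottle with a black cap, 32 mm across, 75 mm high, standing; origin at the centre of its underside.
- parts_tray: Bystander: a grey open parts tray, 100 x 140 mm, 28 mm high; origin at the centre of its underside.

How it is judged:
On the way, in this order (a step that is already met when the one before it is completed fails the run):
1. the wheel has been flicked and turns on its own, untouched, for three seconds (contact force between each of the fingers, the arm and unit below 0.05 N and (velocity of joint wheel above 0.15 rad/s or velocity of joint wheel below -0.15 rad/s)), for 2.9 s.
2. after more than a full turn a fingertip on the wheel has stopped it with the tab at the pointer (contact force between the fingers and unit above 0.2 N and velocity of joint wheel between -0.05 and 0.05 rad/s and horizontal distance between tab and pointer_tip below 0.0095 m and (value of joint wheel above 7.9 rad or value of joint wheel below -7.9 rad)), for 0.1 s.
At the end, for the whole second after the job is handed in: The wheel has turned more than a full turn from its start and stands still with the centre of its tab within about 9 mm sideways of the pointer's tip (the pointer points at the tab); the unit is within 10 mm of where it stood and the bystanders within 12 mm (horizontal distance between tab and pointer_tip below 0.0095 m and (value of joint wheel above 7.9 rad or value of joint wheel below -7.9 rad) and velocity of joint wheel between -0.03 and 0.03 rad/s and distance of unit from where it was at the start of the episode below 0.01 m and linear speed of unit below 0.01 m/s and distance of each of screwdriver_grip, spare_ring, oil_bottle, parts_tray from where it was at the start of the episode below 0.012 m); the robot touches nothing.
It fails at once if after its full turn the wheel came to rest with the tab away from the pointer ((value of joint wheel above 7.9 rad or value of joint wheel below -7.9 rad) and velocity of joint wheel between -0.02 and 0.02 rad/s and horizontal distance between tab and pointer_tip above 0.0105 m).
It fails at once if the unit was shoved more than 12 mm, or lifted or tipped (distance of unit from where it was at the start of the episode above 0.012 m or height (world z) of unit above 0.006 m or angle between unit's own z axis and vertical above 0.05 rad).
It fails at once if another thing on the bench was shifted, tipped or lifted (distance of any of screwdriver_grip, spare_ring, oil_bottle, parts_tray from where it was at the start of the episode above 0.012 m or angle between oil_bottle's own z axis and vertical above 0.3 rad).
It also fails if it takes over 64 s, if anything falls off the work surface, if the arm or the gripper's body presses on something with over 40 N, if the wrist force passes 120 N, or if a joint passes its speed limit or range.

### The arm

A 7-joint arm with a two-finger parallel gripper is mounted at the origin on the work surface. World frame = base frame: x ahead of the robot, y to its left, z up, the work surface at z = 0. Lengths are in m, angles in rad, forces in N, time in s.
With the tool pointing down it reaches from about 0.4 to 0.875 m from the base axis. Payload 6.5 kg.
Tool frame: the origin (TCP) lies midway between the tips of the shut fingers; the grasp point (between the pads) lies 19 mm behind it; y points along the fingers, z is the direction in which the jaws open and shut, and the axes are right-handed (so a half turn about y gives the same grasp; the last joint's range is limited). The gripper opens to 85 mm and grips with 20 to 120 N. Pads are 22 mm wide; open, the fingers measure 114 mm over their backs; the gripper's body (76 mm by 85 mm) begins 54 mm behind the grasp point. The pads swing forward as they close: fully open they stand 13 mm farther back than shut.
Start: joints at [1.249, 0.536, -0.004, 1.538, 0.003, 1.067, -0.071], TCP at [0.164, -0.629, 0.231] pointing down, gripper open.
Joint ranges: [-2.7, 2.7], [-0.37, 2.16], [-1.27, 1.26], [0.24, 2.4], [-1.31, 4.45], [0.19, 1.91], [-2.76, 2.76]. Speed limits (rad/s): [2.39, 2.39, 3.14, 3.14, 3.14, 3.14, 3.14].

### API

Orientations are given as a unit quaternion [x, y, z, w].
In Python, from plant import arm gives the robot as it stands.
- The arm moves only by the shell command python3 -m inch 'ROWS'. ROWS is JSON, one flat list of numbers, 7 for each row, row after row: the turn, a rotation vector about the world's x, y, z in degrees, then the shift along the world's x, y, z in mm, then the opening, from 0 (shut) to 1 (fully open). A call has 1 to 10 rows; each row is the pose to reach, as a shift and turn from the pose commanded when the call began; what a row does not reach only later rows make up. A row lasts 1/8 s, in which the tool goes at most 62.5 mm and 10.7 degrees, less where a joint would pass 70% of its speed; a pose out of reach is approached as far as the arm can. A call with a gripper value outside its range is refused whole. The fingers move at their own pace and stop on an object; the grip force is fixed at half the most. Time passes only in rows, so rows that repeat a pose let the fingers close. It gives the time, the measured TCP pose, the force and the opening at its end, in the units of the state.
- arm.get_obs(): the state, without advancing time (a new reading comes with each control period).
- arm.grab_frame(name): name is "side" or "top"; returns a dict with "frame" (420x560x3 uint8, blue, green, red), "depth" (420x560 float32, m along the optical axis (not along the pixel's ray), 0 where there is no reading), "intrinsics" (3x3 intrinsics, pixels), "eye" and "attitude" of the camera in the world. Camera axes: x right, y up, looking along -z (the intrinsics and any distortion apply to the point x, -y, -z); pixel columns grow to the right and rows downward; lengths in m; the calibration is good to about 2 mm. A picture is of the moment at which its call begins.
- arm.job_done(): hands the job in, once; it reports no verdict.
The state is a dict: "t": time; "joints": joint angles; "dq": joint speeds; "joint_efforts": joint torques, N m; "tool_pos": TCP position; "orientation": TCP orientation; "force": force on the tool from outside, world axes, zero at the start; "ft_torque": the same for the moment, N m; "grip_width": finger opening in m.
Only numpy, scipy, OpenCV 4.12 (cv2) and the standard library are available. Lean on these libraries where they do the work, as an engineer would, in place of code of your own. Each camera call takes 0.05 s, during which the arm holds its last target.

## Working session

There is one attempt and no reset: what is moved stays moved. The work goes in short steps, Python scripts to look and compute and a shell command to move; the robot and the scene stay as the last step left them, time stands still between calls to the robot, and variables do not carry over. Pictures are saved under pics/ and viewed, and the job is handed in when it is done.

```bash
ls; mkdir -p pics
cat > h.py <<'E'
import numpy as np,cv2
from plant import arm
def grab(name,fn=None):
    f=arm.grab_frame(name)
    if fn: cv2.imwrite('pics/'+fn,f['frame'])
    return f
E
python3 - <<'E'
from h import *
for n in ('side','top'):
    f=grab(n,n+'0.png'); print(n,f['intrinsics'],f['eye'],f['attitude'],[k for k in f])
print(arm.get_obs())
E
```

```text
pics
side [[408.35958969   0.         282.57991787]
 [  0.         408.35958969 211.02293232]
 [  0.           0.           1.        ]] [0.16260999 0.4420675  0.46766075] [-0.17801431  0.45474837  0.80818078 -0.32917876] ['frame', 'depth', 'intrinsics', 'eye', 'attitude']
top [[508.6799656    0.         278.96906969]
 [  0.         508.6799656  209.22429101]
 [  0.           0.           1.        ]] [4.00798713e-01 4.61754944e-04 1.12779748e+00] [ 0.06216987 -0.06441053 -0.69558384  0.71284593] ['frame', 'depth', 'intrinsics', 'eye', 'attitude']
{'t': 0.1, 'joints': array([ 1.24881327,  0.53709643, -0.00443468,  1.53875633,  0.0025746 ,
        1.06731717, -0.07119445]), 'dq': array([ 0.00049766, -0.00128371,  0.00051876, -0.00332247,  0.00053354,
       -0.00080613, -0.00117197]), 'joint_efforts': array([ 3.12513039e-03, -5.84571147e+01,  1.05219975e+00, -2.59774929e+01,
        1.26856088e-02,  4.66742786e-03, -3.85353803e-05]), 'tool_pos': array([ 0.16429978, -0.62830609,  0.23050385]), 'orientation': array([-0.09031263,  0.70187461, -0.70078311,  0.09010378]), 'force': array([ 0.60421477, -0.19653836, -0.43766598]), 'ft_torque': array([-0.02233423, -0.01497403, -0.01998139]), 'grip_width': 0.08533823925642199}
```

View pics/side0.png

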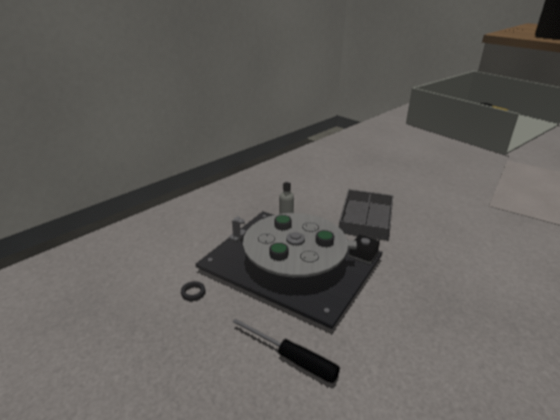

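View pics/top0.png

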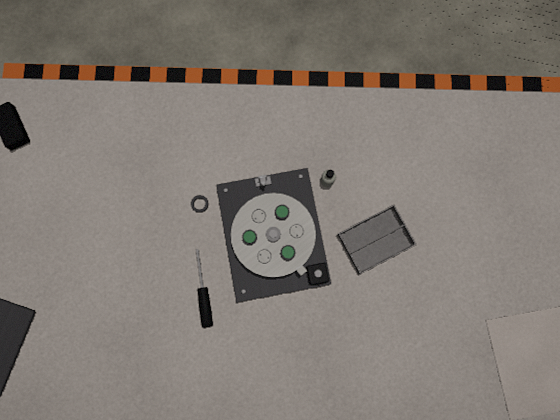

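```bash
cat >> h.py <<'E'
from scipy.spatial.transform import Rotation as R
def ray(f,u,v,z):
    K=f['intrinsics'];d=np.array([(u-K[0,2])/K[0,0],-(v-K[1,2])/K[1,1],-1.])
    d=R.from_quat(f['attitude']).as_matrix()@d;e=np.array(f['eye'])
    return e+d*(z-e[2])/d[2]
def proj(f,p):
    K=f['intrinsics'];q=R.from_quat(f['attitude']).as_matrix().T@(np.array(p)-f['eye'])
    return np.array([K[0,0]*q[0]/-q[2]+K[0,2],K[1,1]*-q[1]/-q[2]+K[1,2]])
E
python3 - <<'E'
from h import *
f=grab('top')
im=f['frame']
cv2.imwrite('pics/topz.png',cv2.resize(im[150:320,180:420],None,fx=3.3,fy=3.3,interpolation=cv2.INTER_CUBIC))
hsv=cv2.cvtColor(im,cv2.COLOR_BGR2HSV)
m=cv2.inRange(hsv,(45,90,30),(85,255,255))
n,l,s,c=cv2.connectedComponentsWithStats(m)
for i in range(1,n):
    if s[i,4]>20: print('green',c[i],s[i,4],ray(f,*c[i],.072))
g=cv2.cvtColor(im,cv2.COLOR_BGR2GRAY)
# bright wheel
m=cv2.inRange(g[150:320,215:335],120,255)
n,l,s,c=cv2.connectedComponentsWithStats(m)
for i in range(1,n):
    if s[i,4]>20: print(c[i]+[215,150],s[i])
c=cv2.HoughCircles(g[150:320,180:420],cv2.HOUGH_GRADIENT,1,50,param1=100,param2=20,minRadius=35,maxRadius=50);print(c)
for p in [(0,0)]: pass
print(ray(f,273,235,.058),ray(f,301.5,272,.058),ray(f,263,187,.058))
d=f['depth'];print(d[235,255],d[300,100],f['eye'])
E
```

```text
green [281.62745098 211.10784314] 102 [ 0.58823942 -0.00627907  0.072     ]
green [249.03809524 236.54285714] 105 [0.53260737 0.0605158  0.072     ]
green [287.79807692 251.95192308] 104 [ 0.50238719 -0.02108881  0.072     ]
[275.88798701 234.79962894] [   0    0  120  170 8624]
[273.16853221 235.13516367] [  16   43   85   84 4735]
[272.89830508 233.01694915] [54 79  9  9 59]
[317.6969697  273.09090909] [100 120   6   7  33]
[[[91.5 84.5 41.6]]]
[0.53889516 0.01071064 0.058     ] [ 0.46248018 -0.0508997   0.058     ] [0.64244728 0.03496285 0.058     ]
1.0647074 1.1071422 [4.00798713e-01 4.61754944e-04 1.12779748e+00]
```

View pics/topz.png

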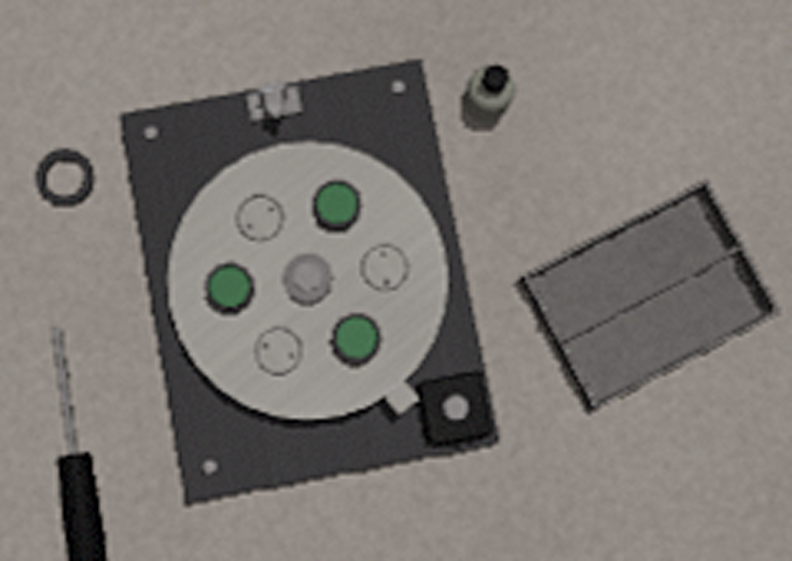

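Run:
```python
from h import *
f=grab('top')
for z in (.018,):
    P={k:ray(f,180+u/3.3,150+v/3.3,z)[:2] for k,(u,v) in dict(TL=(122,115),TR=(420,60),BL=(187,503),BR=(497,440)).items()}
    for k in P: print(k,P[k].round(4))
    for a,b in (('BL','TL'),('BR','TR')): d=P[b]-P[a];print(np.linalg.norm(d),np.degrees(np.arctan2(d[1],d[0])))
    for a,b in (('TR','TL'),('BR','BL')): d=P[b]-P[a];print(np.linalg.norm(d),np.degrees(np.arctan2(-d[0],d[1])))
# screws
def P(u,v,z): return ray(f,180+u/3.3,150+v/3.3,z)[:2]
print(P(151,132,.018),P(398,87,.018),P(210,466,.018))
ax=np.array([.5411,.0110]); t=P(272,117,.058)-ax;print('tip',np.hypot(*t),np.degrees(np.arctan2(t[1],t[0])))
s=grab('side')
im=s['frame'];cv2.imwrite('pics/sidez.png',cv2.resize(im[170:320,185:400],None,fx=3.7,fy=3.7,interpolation=cv2.INTER_CUBIC))
tm=f['frame'];cv2.imwrite('pics/topp.png',cv2.resize(tm[165:215,235:305],None,fx=11,fy=11,interpolation=cv2.INTER_CUBIC))
hsv=cv2.cvtColor(im,cv2.COLOR_BGR2HSV)
m=cv2.inRange(hsv,(45,70,20),(85,255,255))
n,l,st,c=cv2.connectedComponentsWithStats(m)
for i in range(1,n):
    if st[i,4]>20: print('green',c[i],st[i,4],ray(s,*c[i],.072))
o=arm.get_obs();print(R.from_quat(o['orientation']).as_matrix().round(3))
```

```text
TL [0.6538 0.1392]
TR [ 0.6974 -0.0621]
BL [0.3965 0.0852]
BR [ 0.442  -0.1161]
0.26289028942196935 11.86135730320512
0.2610560830102911 11.950286853990015
0.20595964479916753 12.209446948735039
0.20638410243446584 12.718055408735788
[0.64253154 0.119108  ] [ 0.67805198 -0.0473721 ] [0.4206292  0.07112385]
tip 0.10774014573675644 13.583564217453985
green [282.40298507 218.91044776] 67 [ 0.58818487 -0.00559332  0.072     ]
green [324.63953488 234.73255814] 86 [ 0.50298575 -0.02045359  0.072     ]
green [278.40594059 247.66336634] 101 [0.53296583 0.0609498  0.072     ]
[[-0.967 -0.     0.253]
 [-0.253  0.001 -0.967]
 [ 0.    -1.    -0.001]]
```

View pics/sidez.png

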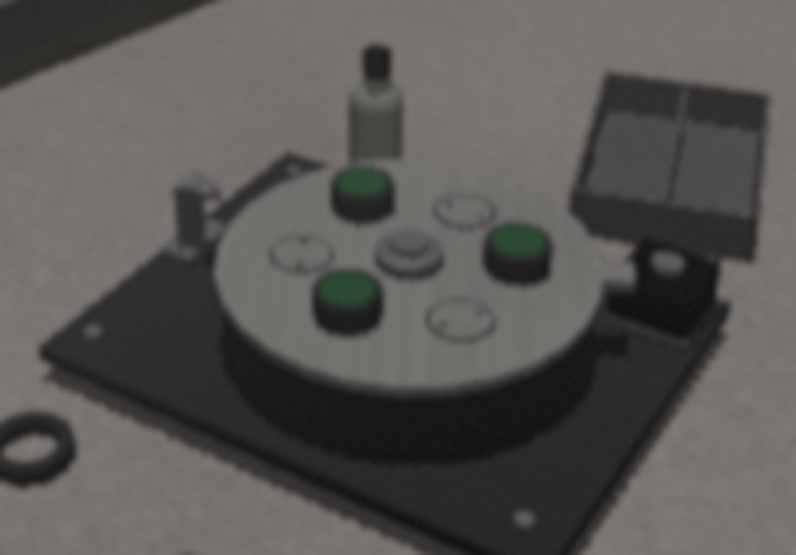

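View pics/topp.png

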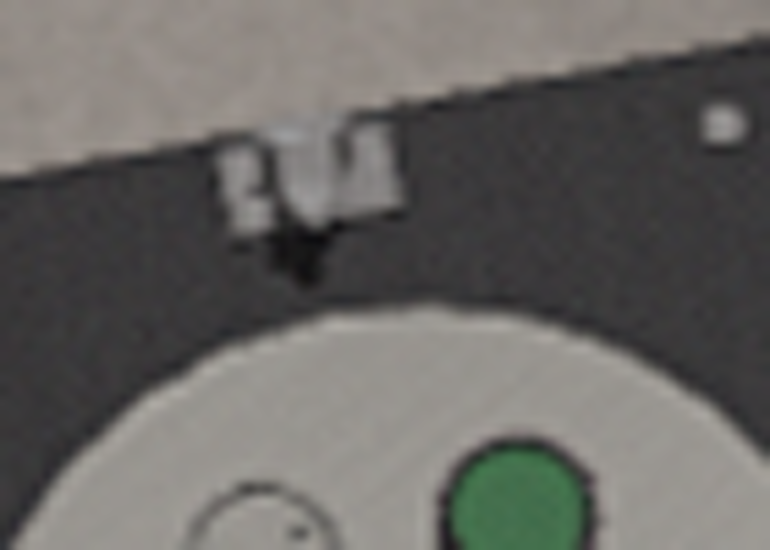

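```bash
python3 -m inch '[0,0,0,100,100,-10,0, 0,0,0,200,200,-20,0, 0,0,0,256,279,-30,0, 0,0,0,256,279,-30,0, 0,0,0,256,279,-30,0, 0,0,0,256,279,-30,0, 0,0,0,256,279,-30,0, 0,0,0,298,622,-60,0, 0,0,0,298,622,-60,0, 0,0,0,298,622,-60,0]'; python3 -m inch '[0,0,0,42,340,-30,0, 0,0,0,42,340,-30,0,0,0,0,42,340,-30,0]'; python3 -c "
from plant import arm;print(arm.get_obs())"
```

```text
t: 1.5
tool_pos: [0.443, -0.1637, 0.1852]
orientation: [0.089, -0.701, 0.702, -0.09]
force: [0.9, 0.6, 0.3]
grip_width: -0.0
t: 1.88
tool_pos: [0.4664, 0.0216, 0.1689]
orientation: [0.089, -0.701, 0.702, -0.09]
force: [1.8, 0.2, 0.9]
grip_width: 0.0002
{'t': 1.875, 'joints': array([ 0.08675339,  0.33192935, -0.27223154,  2.05182602,  0.12693418,
        0.77245193, -1.57921364]), 'dq': array([-0.90939097,  0.1768204 , -0.19206121, -0.10929026,  0.15077604,
       -0.04918642, -1.1828274 ]), 'joint_efforts': array([  5.36331028, -42.88447738,  -1.66217443, -18.46402287,
        -0.29832247,   0.34341157,   1.57990102]), 'tool_pos': array([0.46642531, 0.02164742, 0.16885044]), 'orientation': array([ 0.08924545, -0.70116841,  0.70166011, -0.08983982]), 'force': array([1.7897098 , 0.24554402, 0.93504167]), 'ft_torque': array([-0.00199501, -0.12123688, -0.00429742]), 'grip_width': 0.00018271377449551737}
```

```bash
python3 -m inch '[0,0,0,0,0,0,0, 0,0,0,0,0,0,0, 0,0,0,0,0,0,0]'
```

```text
t: 2.25
tool_pos: [0.466, 0.0188, 0.1687]
orientation: [0.089, -0.701, 0.702, -0.089]
force: [0.9, -0.2, 0.2]
grip_width: -0.0001
```

```bash
python3 -m inch '[0,0,0,-4,-25,-50,0, 0,0,0,-4,-25,-100,0, 0,0,0,-4,-25,-100,0, 0,0,0,-4,-25,-100,0, 0,0,0,-4,-25,-103,0, 0,0,0,-4,-25,-106,0]'
python3 - <<'E'
from h import *
grab('side','s1.png')
print(arm.get_obs()['tool_pos'],arm.get_obs()['force'],arm.get_obs()['t'])
E
```

```text
t: 3.0
tool_pos: [0.4632, -0.004, 0.0639]
orientation: [0.089, -0.701, 0.701, -0.091]
force: [-0.3, 0.3, -0.3]
grip_width: -0.0002
[ 0.46262168 -0.00402162  0.06327147] [ 0.00535947 -0.38448274 -0.39696341] 3.05
```

View pics/s1.png

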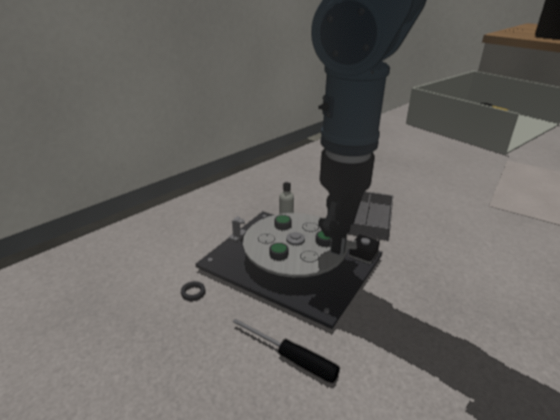

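```bash
for i in 1; do python3 -m inch '[0,0,0,0,0,-2,0, 0,0,0,0,0,-3,0]'; python3 -m inch '[0,0,0,0,0,-1,0, 0,0,0,0,0,-1,0]';python3 -m inch '[0,0,0,0,0,-1,0, 0,0,0,0,0,-1,0]';  done
```

```text
t: 3.3
tool_pos: [0.4621, -0.004, 0.0597]
orientation: [0.09, -0.701, 0.701, -0.09]
force: [-0.5, -0.7, 0.1]
grip_width: 0.0
t: 3.55
tool_pos: [0.462, -0.004, 0.0586]
orientation: [-0.09, 0.701, -0.701, 0.09]
force: [-0.3, 0.1, -0.3]
grip_width: 0.0002
t: 3.8
tool_pos: [0.4621, -0.0041, 0.058]
orientation: [0.09, -0.701, 0.701, -0.09]
force: [-1.5, -0.5, 6.3]
grip_width: 0.0002
```

```bash
python3 -m inch '[0,0,0,0,0,3,0, 0,0,0,0,0,3,0,0,0,0,0,0,3,0]'; python3 -m inch '[0,0,0,0,0,-4,0]';python3 - <<'E'
from h import *
for i in range(3):
    grab('top','tt%d.png'%i); o=arm.get_obs(); print(o['t'],o['tool_pos'],o['force'])
E
```

```text
t: 4.18
tool_pos: [0.462, -0.0041, 0.0607]
orientation: [-0.09, 0.701, -0.701, 0.09]
force: [0.2, 0.2, 0.2]
grip_width: -0.0001
t: 4.3
tool_pos: [0.4625, -0.0042, 0.0575]
orientation: [0.09, -0.701, 0.702, -0.09]
force: [-13.2, -3.1, 65.9]
grip_width: 0.0
4.35 [ 0.46242208 -0.0043748   0.05787798] [-4.73027769 -0.92990371 20.55139138]
4.4 [ 0.46242431 -0.00431703  0.05786853] [-5.2917328  -1.41091008 22.32253005]
4.45 [ 0.46240993 -0.00427624  0.05788268] [-5.56052262 -1.08732239 22.71366018]
```

View pics/tt2.png

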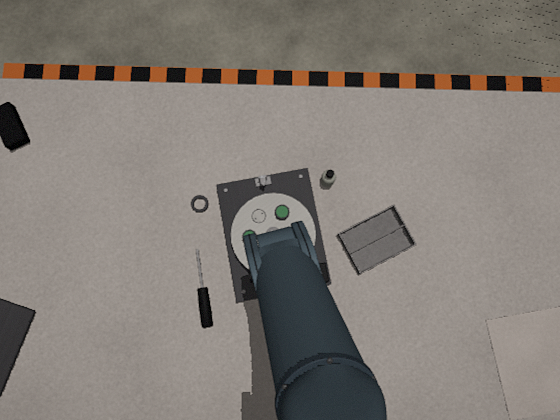

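```bash
python3 -m inch '[0,0,0,0,0,45,0, 0,0,0,50,36,45,0, 0,0,0,107,76,45,0, 0,0,0,107,76,45,0, 0,0,0,107,76,45,0,0,0,0,107,76,20,0,0,0,0,107,76,7,0,0,0,0,107,76,7,0,0,0,0,107,76,7,0]';python3 - <<'E'
from h import *
f=grab('side'); im=f['frame']
cv2.imwrite('pics/s2.png',cv2.resize(im[130:320,185:400],None,fx=3.1,fy=3.1,interpolation=cv2.INTER_CUBIC))
t=grab('top')['frame'];cv2.imwrite('pics/t2.png',cv2.resize(t[150:320,180:420],None,fx=3.3,fy=3.3,interpolation=cv2.INTER_CUBIC))
E
```

```text
t: 5.58
tool_pos: [0.5692, 0.0717, 0.0642]
orientation: [0.09, -0.701, 0.701, -0.09]
force: [0.2, 0.4, 0.5]
grip_width: 0.0003
```

View pics/s2.png

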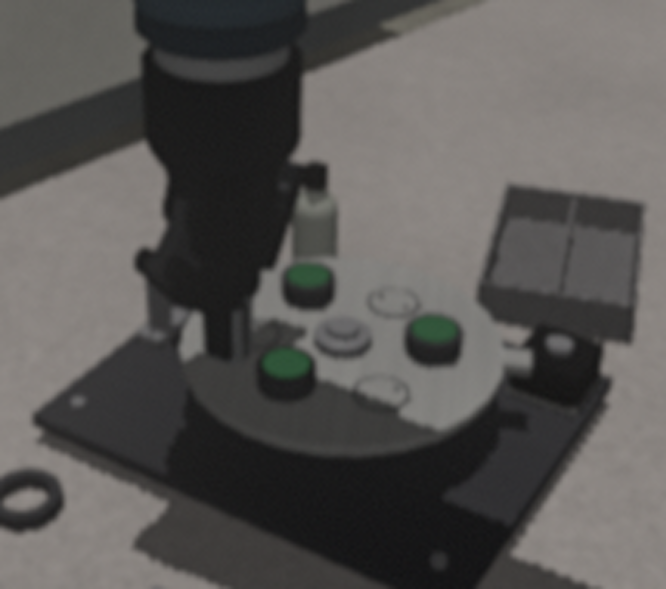

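View pics/t2.png

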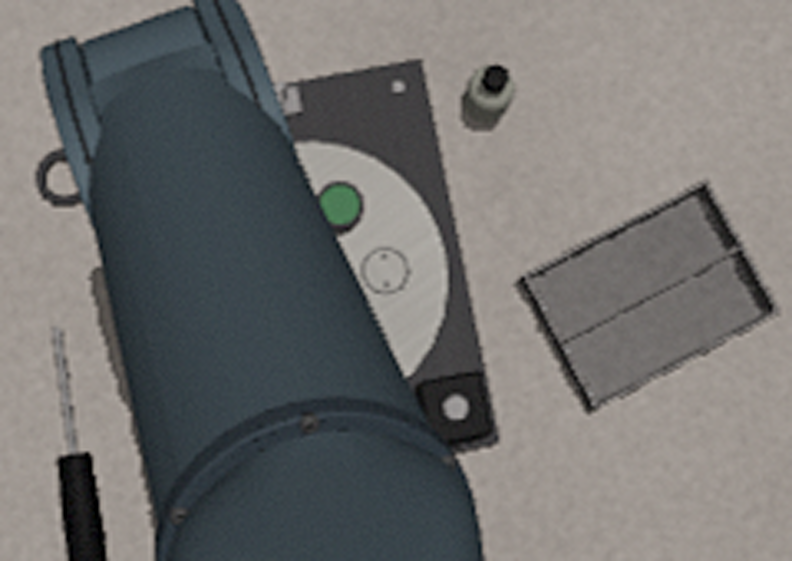

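```bash
python3 -m inch '[0,0,0,-7.7,-2,0,0, 0,0,0,-10.6,-2.8,0,0, 0,0,0,-15.5,-4,0,0, 0,0,0,-24.2,-6.3,0,0, 0,0,0,-34.8,-9.1,0,0, 0,0,0,-45.4,-11.9,0,0, 0,0,0,-48.4,-12.7,15,0, 0,0,0,-48.4,-12.7,60,0, 0,0,0,-78,-45,60,0, 0,0,0,-107,-76,60,0]'
cat >> h.py <<'E'
AX=np.array([.5412,.0113]);PH=12.3
def measure(k):
    o=arm.get_obs();t=o['t'];f=grab('side');im=f['frame']
    hsv=cv2.cvtColor(im,cv2.COLOR_BGR2HSV)
    m=cv2.inRange(hsv,(45,70,20),(85,255,255))
    n,l,st,c=cv2.connectedComponentsWithStats(m)
    out=[]
    for i in range(1,n):
        if st[i,4]>35:
            p=ray(f,*c[i],.072)[:2]-AX; out.append((round(np.degrees(np.arctan2(p[1],p[0]))-PH+180,1)%360,round(np.hypot(*p)*1e3,1),int(st[i,4])))
    print(round(t,3),out,[x[0]%120 for x in out])
    cv2.imwrite('pics/m%s.png'%k,im[150:340,185:400])
    return t,out
E
python3 - <<'E'
from h import *
for i in range(6): measure('a%d'%i)
E
```

```text
t: 6.92
tool_pos: [0.4623, -0.0047, 0.1253]
orientation: [0.089, -0.701, 0.701, -0.091]
force: [0.8, -1.6, -1.0]
grip_width: -0.0002
6.925 [(np.float64(133.1), np.float64(50.2), 66), (np.float64(12.1), np.float64(49.9), 95), (np.float64(252.7), np.float64(50.3), 99)] [np.float64(13.099999999999994), np.float64(12.1), np.float64(12.699999999999989)]
6.975 [(np.float64(139.0), np.float64(49.9), 67), (np.float64(18.1), np.float64(49.9), 91), (np.float64(258.4), np.float64(50.3), 102)] [np.float64(19.0), np.float64(18.1), np.float64(18.399999999999977)]
7.025 [(np.float64(144.3), np.float64(50.0), 64), (np.float64(24.2), np.float64(49.6), 88), (np.float64(264.0), np.float64(50.4), 105)] [np.float64(24.30000000000001), np.float64(24.2), np.float64(24.0)]
7.075 [(np.float64(150.4), np.float64(50.0), 67), (np.float64(29.6), np.float64(49.8), 87), (np.float64(270.1), np.float64(50.1), 104)] [np.float64(30.400000000000006), np.float64(29.6), np.float64(30.100000000000023)]
7.125 [(np.float64(155.9), np.float64(49.8), 70), (np.float64(35.2), np.float64(49.9), 87), (np.float64(275.4), np.float64(50.4), 108)] [np.float64(35.900000000000006), np.float64(35.2), np.float64(35.39999999999998)]
7.175 [(np.float64(161.6), np.float64(49.9), 70), (np.float64(40.7), np.float64(49.5), 81), (np.float64(281.2), np.float64(50.2), 107)] [np.float64(41.599999999999994), np.float64(40.7), np.float64(41.19999999999999)]
```

```bash
python3 -c "
import cv2;i=cv2.imread('pics/ma5.png');cv2.imwrite('pics/ma5z.png',cv2.resize(i,None,fx=3,fy=3,interpolation=cv2.INTER_CUBIC))"
```

```text
(no output)
```

View pics/ma5z.png

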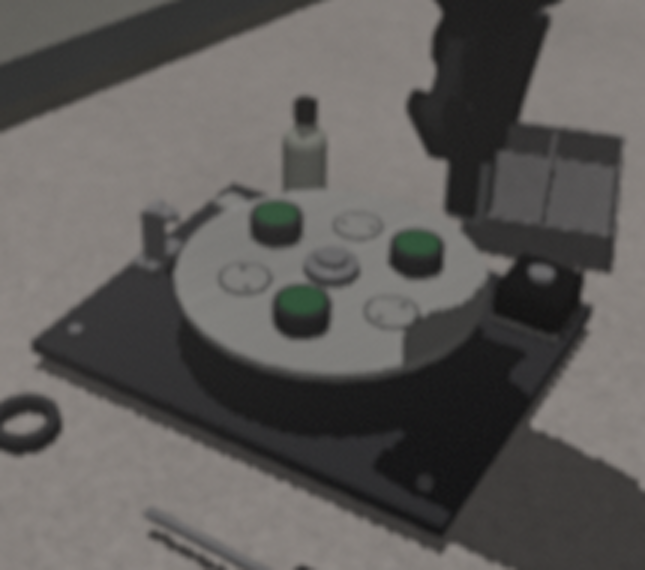

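```bash
python3 -m inch '[0,0,0,0,0,-20,0,0,0,0,0,0,-43,0,0,0,0,0,0,-43,0]'
python3 - <<'E'
from h import *
for i in range(2): measure('b%d'%i)
E
python3 -m inch '[0,0,0,0,0,0,0,0,0,0,0,0,0,0,0,0,0,0,0,0,0,0,0,0,0,0,0,0]'
python3 - <<'E'
from h import *
for i in range(2): measure('c%d'%i)
E
python3 -m inch '[0,0,0,0,0,0,0,0,0,0,0,0,0,0,0,0,0,0,0,0,0,0,0,0,0,0,0,0]'
python3 - <<'E'
from h import *
for i in range(2): measure('d%d'%i)
print(arm.get_obs()['tool_pos'])
E
```

```text
t: 7.6
tool_pos: [0.4616, -0.003, 0.0797]
orientation: [-0.092, 0.702, -0.701, 0.09]
force: [-0.2, -0.5, 0.5]
grip_width: -0.0001
7.6 [(np.float64(88.5), np.float64(49.6), 73), (np.float64(208.3), np.float64(50.5), 79), (np.float64(328.2), np.float64(50.0), 108)] [np.float64(88.5), np.float64(88.30000000000001), np.float64(88.19999999999999)]
7.65 [(np.float64(93.4), np.float64(49.8), 68), (np.float64(213.7), np.float64(50.3), 87), (np.float64(333.2), np.float64(50.2), 106)] [np.float64(93.4), np.float64(93.69999999999999), np.float64(93.19999999999999)]
t: 8.2
tool_pos: [0.4622, -0.0041, 0.0809]
orientation: [0.09, -0.701, 0.701, -0.09]
force: [0.3, 0.5, -0.1]
grip_width: -0.0001
8.2 [(np.float64(151.0), np.float64(49.7), 68), (np.float64(30.0), np.float64(49.6), 84), (np.float64(270.3), np.float64(50.0), 105)] [np.float64(31.0), np.float64(30.0), np.float64(30.30000000000001)]
8.25 [(np.float64(155.3), np.float64(50.0), 68), (np.float64(35.2), np.float64(50.1), 91), (np.float64(274.9), np.float64(50.3), 108)] [np.float64(35.30000000000001), np.float64(35.2), np.float64(34.89999999999998)]
t: 8.8
tool_pos: [0.4621, -0.0041, 0.0807]
orientation: [0.09, -0.701, 0.701, -0.09]
force: [-0.8, 0.0, 0.8]
grip_width: -0.0002
8.8 [(np.float64(88.3), np.float64(49.6), 72), (np.float64(208.1), np.float64(50.1), 80), (np.float64(328.1), np.float64(50.0), 109)] [np.float64(88.3), np.float64(88.1), np.float64(88.10000000000002)]
8.85 [(np.float64(93.1), np.float64(49.6), 67), (np.float64(212.6), np.float64(50.2), 82), (np.float64(332.3), np.float64(50.3), 107)] [np.float64(93.1), np.float64(92.6), np.float64(92.30000000000001)]
[ 0.46203543 -0.00404616  0.08070201]
```

```bash
python3 -m inch '[0,0,0,0,0,0,0,0,0,0,0,0,0,0,0,0,0,0,0,0,0,0,0,0,0,0,0,0]'
python3 - <<'E'
from h import *
T=[6.925,6.975,7.025,7.075,7.125,7.175,7.6,7.65,8.2,8.25,8.8,8.85]
A=[132.6,138.5,144.2,150,155.5,161.2,208.3,213.4,270.4,275.1,328.2,332.7]
from scipy.optimize import least_squares
for k in 'ef':
    t,o=measure(k); a=[x[0]%120 for x in o]; a=np.mean([(x-a[0]+60)%120-60 for x in a])+a[0]
    pred=A[-1]+(t-T[-1])*85; a=a+120*round((pred-a)/120); T.append(t);A.append(a)
T=np.array(T);A=np.array(A)
def model(p,t):
    w0,th0,k=p; s=t-T[0]; c=.12*k;b=.044*k
    return th0+np.degrees((w0+c/b)/b*(1-np.exp(-b*s))-c/b*s)
r=least_squares(lambda p:model(p,T)-A,[2,132,1]);p=r.x
print(p,(model(p,T)-A).round(1))
for tg in (530,539,540,550):
    from scipy.optimize import brentq
    print(tg,brentq(lambda t:model(p,t)-tg,8,20))
print(T[-1],A[-1],model(p,T[-1]+.05)-model(p,T[-1]))
E
```

```text
t: 9.4
tool_pos: [0.462, -0.0041, 0.0807]
orientation: [0.09, -0.701, 0.701, -0.09]
force: [0.2, -0.3, 0.5]
grip_width: 0.0
9.4 [(np.float64(141.9), np.float64(49.5), 66), (np.float64(21.2), np.float64(49.7), 93), (np.float64(261.2), np.float64(50.2), 101)] [np.float64(21.900000000000006), np.float64(21.2), np.float64(21.19999999999999)]
9.45 [(np.float64(146.0), np.float64(50.3), 67), (np.float64(25.1), np.float64(49.7), 91), (np.float64(265.6), np.float64(50.4), 101)] [np.float64(26.0), np.float64(25.1), np.float64(25.600000000000023)]
[  2.02989627 132.62003722   1.1068055 ] [ 0.  -0.1 -0.  -0.1  0.1  0.1 -0.2  0.1 -0.1  0.2 -0.1 -0.  -0.   0.1]
530 11.410726869515537
539 11.55578361214814
540 11.572126693465538
550 11.738170725538257
9.45 385.56666666666666 4.223684768083615
```

```bash
python3 -m inch '[0,0,0,0,0,0,0,0,0,0,0,0,0,0,0,0,0,0,0,0,0,0,0,0,0,0,0,0,0,0,0,0,0,0,0,0,0,0,0,0,0,0,0,0,0,0,0,0,0,0,0,0,0,0,0,0,0,0,0,0,0,0,0,0,0,0,0,0,0,0]'
python3 - <<'E'
from h import *
measure('g');measure('h')
T=np.array([6.925,6.975,7.025,7.075,7.125,7.175,7.6,7.65,8.2,8.25,8.8,8.85,9.4,9.45])
def model(t,p=[2.02989627,132.62003722,1.1068055]):
    w0,th0,k=p; s=t-T[0]; c=.12*k;b=.044*k
    return th0+np.degrees((w0+c/b)/b*(1-np.exp(-b*s))-c/b*s)
for t in (10.75,10.8,11.54,11.56,11.58): print(t,model(t),model(t)%120)
print(arm.get_obs()['t'])
E
```

```text
t: 10.75
tool_pos: [0.4621, -0.004, 0.0807]
orientation: [-0.09, 0.701, -0.701, 0.09]
force: [0.1, -0.4, -0.4]
grip_width: -0.0003
10.75 [(np.float64(125.7), np.float64(49.9), 66), (np.float64(5.1), np.float64(50.1), 103), (np.float64(245.2), np.float64(49.9), 97)] [np.float64(5.700000000000003), np.float64(5.1), np.float64(5.199999999999989)]
10.8 [(np.float64(129.3), np.float64(50.1), 65), (np.float64(8.5), np.float64(50.1), 101), (np.float64(248.7), np.float64(50.0), 97)] [np.float64(9.300000000000011), np.float64(8.5), np.float64(8.699999999999989)]
10.75 486.141334213366 6.141334213366008
10.8 489.6266022689091 9.626602268909096
11.54 538.0315458428446 58.031545842844594
11.56 539.2582619411102 59.25826194111016
11.58 540.4807413615331 60.48074136153309
10.85
```

```bash
python3 -m inch '[0,0,0,0,0,0,0,0,0,0,0,0,0,0]'; python3 -c "
from h import *
measure('i');measure('j');print(arm.get_obs()['t'])"
python3 -m inch '[0,0,0,0,0,-20,0,0,0,0,0,0,-20,0,0,0,0,0,0,-23.5,0,0,0,0,0,0,-23.5,0,0,0,0,0,0,-23.5,0,0,0,0,0,0,-23.5,0]'; python3 -c "
from h import *
measure('k');measure('l');print(arm.get_obs()['tool_pos'],arm.get_obs()['force'])
t=grab('top')['frame'];cv2.imwrite('pics/t5.png',cv2.resize(t[150:320,180:420],None,fx=3.3,fy=3.3,interpolation=cv2.INTER_CUBIC))"
```

```text
t: 11.1
tool_pos: [0.4621, -0.0041, 0.0807]
orientation: [0.09, -0.701, 0.701, -0.09]
force: [0.6, -0.7, 0.4]
grip_width: -0.0
11.1 [(np.float64(149.6), np.float64(49.9), 68), (np.float64(28.8), np.float64(49.6), 91), (np.float64(268.9), np.float64(50.4), 107)] [np.float64(29.599999999999994), np.float64(28.8), np.float64(28.899999999999977)]
11.15 [(np.float64(153.1), np.float64(50.1), 68), (np.float64(31.9), np.float64(49.9), 91), (np.float64(272.6), np.float64(50.2), 106)] [np.float64(33.099999999999994), np.float64(31.9), np.float64(32.60000000000002)]
11.2
t: 11.95
tool_pos: [0.4624, -0.0042, 0.0581]
orientation: [0.09, -0.701, 0.701, -0.09]
force: [-1.2, -0.1, 6.8]
grip_width: 0.0001
11.95 [(np.float64(178.5), np.float64(50.4), 73), (np.float64(298.1), np.float64(50.1), 112)] [np.float64(58.5), np.float64(58.10000000000002)]
12.0 [(np.float64(178.6), np.float64(50.2), 74), (np.float64(298.3), np.float64(49.9), 113)] [np.float64(58.599999999999994), np.float64(58.30000000000001)]
[ 0.46238488 -0.00414178  0.05805615] [-1.6731767  -0.46216508  6.01674898]
```

View pics/t5.png

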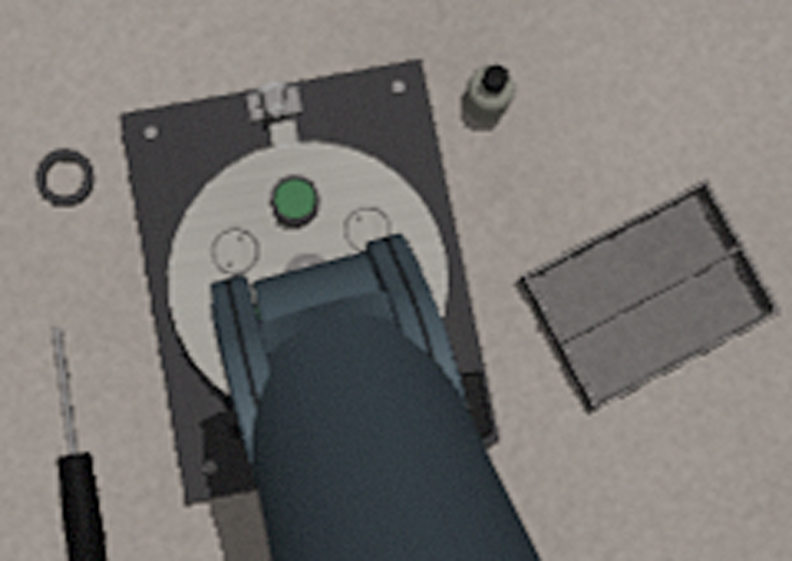

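```bash
python3 -m inch '[0,0,0,0,0,1,0,0,0,0,0,0,5,0,0,0,0,0,0,30,0,0,0,0,0,0,80,0,0,0,0,0,0,80,0,0,0,0,0,0,80,0]'; python3 -c "
from h import *
measure('n');measure('o');f=grab('top');t=f['frame']
cv2.imwrite('pics/t6.png',cv2.resize(t[150:320,180:420],None,fx=3.3,fy=3.3,interpolation=cv2.INTER_CUBIC))
cv2.imwrite('pics/t6p.png',cv2.resize(t[165:215,235:305],None,fx=11,fy=11,interpolation=cv2.INTER_CUBIC))
print(arm.get_obs()['tool_pos'],arm.get_obs()['force'])"
```

```text
t: 12.85
tool_pos: [0.4618, -0.0042, 0.1372]
orientation: [0.09, -0.701, 0.701, -0.09]
force: [-0.8, 0.1, -0.8]
grip_width: -0.0001
12.85 [(np.float64(178.5), np.float64(50.4), 73), (np.float64(58.6), np.float64(49.8), 78), (np.float64(298.2), np.float64(50.1), 111)] [np.float64(58.5), np.float64(58.6), np.float64(58.19999999999999)]
12.9 [(np.float64(178.5), np.float64(50.4), 73), (np.float64(58.6), np.float64(49.7), 79), (np.float64(298.5), np.float64(49.9), 112)] [np.float64(58.5), np.float64(58.6), np.float64(58.5)]
[ 0.46116935 -0.0040796   0.13624826] [-0.22349734  0.30961143 -0.43761681]
```

View pics/t6p.png

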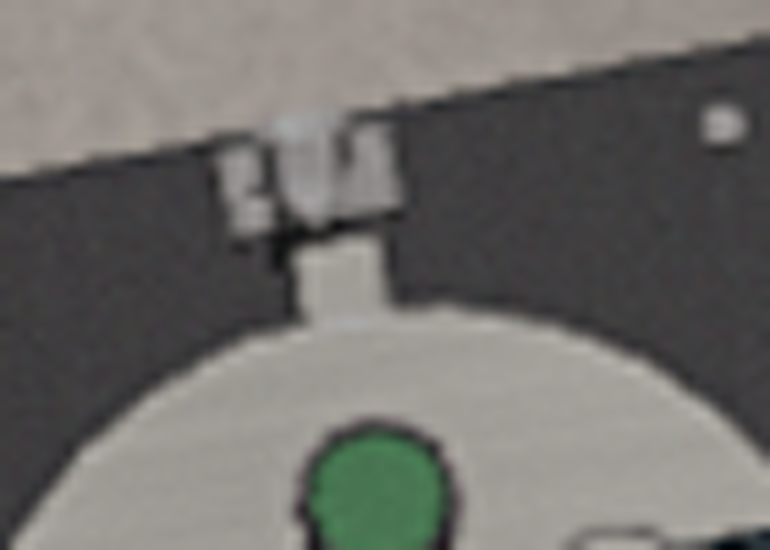

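```bash
python3 -c "
from plant import arm
print(arm.job_done())"
```

```text
the job is handed in; nothing more can be done
None
```

The wheel was flicked, ran on its own for over four seconds and was stopped by a fingertip with its tab at the pointer; the job is handed in at about 13 s, with no verdict reported.

- **Spin:** I flicked it anticlockwise by pushing a filter cell with the shut fingers. It left the finger at about 2.0 rad/s and coasted untouched for about 4.7 s, through well over a full turn.
- **Brake:** I predicted when the tab would reach the pointer (+3π) from a coasting fit to the camera pictures. At about 1.05 rad/s I pressed straight down on the bare ring, which stopped the wheel at once.
- **Last checks:** After lifting, two pictures 0.05 s apart showed the wheel at the same angle as before, with the finger about 78 mm above the disc.
    - **Tab position:** The tab's centre is about 3–4 mm to the side of the pointer's tip, within the 9 mm allowed. The two readings differ slightly: the cell angles give 1.6° (about 3 mm), the top-view close-up about 4 mm.
    - **Unit:** Its plate edge and a corner screw are at the same pixels as at the start.
    - **Bystanders:** By eye they looked unmoved in the top picture with the finger still pressed. I did not measure their positions or view the full top picture after lifting.
- **Press force:** A test press on the wheel at rest, before the flick, briefly showed 66 N at the wrist (limit 120 N). The real brake press was gentler and settled at about 6 N.

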